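Put away the table smalls after the banquet

TASK

Clear the mixed table smalls on the white cloth: stand the salt shaker and the pepper mill upright inside the rim of the round silver salver, put both napkin rings into the wooden tray side by side, each flat on the tray's floor on its open end just as it stands now, and seat the loose lid fully home on the one of the two silver bowls that it fits. Never tip the shaker or the mill over, and leave the water glass standing where it is.

Things in the scene. Friction and masses are not known exactly. Their poses are not given: they have to be found in the camera images.
- salt_shaker: Loose plain steel salt shaker, a smooth upright cylinder 40 mm in diameter with a slight 42 mm band at its shoulder (45 mm up) and a low domed top, 64 mm tall, about 90 g. Origin: centre of its underside; z is up.
- pepper_mill: Loose small dark-wood pepper mill, upright, 79 mm tall: foot 44 mm in diameter up to 16 mm, straight waist 36 mm in diameter from 28 to 58 mm up (grip here), head 42 mm in diameter, about 100 g. Origin: centre of its underside; z is up.
- round_ring: Loose round brass napkin ring, a short open tube standing on one open end: 46 mm outer diameter, wall 4 mm, 28 mm tall, about 50 g. Origin: centre of its underside; z is up.
- square_ring: Loose square brass napkin ring, a short open square tube standing on one open end: 40 x 40 mm outside, wall 4 mm, 28 mm tall, about 50 g. Origin: centre of its underside; z is up. Its x and y axes are square to its sides.
- lid: Loose round steel lid, about 140 g, lying right way up: below, a plug 70 mm in diameter (68 at the bottom) and 8 mm deep on which it stands; then a flange 98 mm in diameter from 8 to 12 mm, a nearly flat top rising to 15 mm at the middle, and an upright knob 20 mm in diameter from 17 to 46 mm up. Origin: centre of the plug's underside; z is up.
- salver: Fixed round silver salver, 172 mm across, its floor 4 mm above the cloth, surrounded by a rim 12 mm high; 160 mm clear inside. Origin: centre of its underside, z up.
- tray: Fixed shallow open wooden tray, outside 170 mm along its x, 140 mm along its y, 22 mm high, walls and floor 5 mm thick. Origin: centre of its underside, z up.
- sugar_bowl: Fixed open silver bowl, the larger of the two, 92 mm outside diameter at the mouth, 60 mm high, wall 4 mm, so the mouth is 84 mm clear. Seated on it, the lid's flange rests on the rim and the lid's origin is 52 mm above the bowl's. Origin: centre of its underside, z up.
- jam_bowl: Fixed open silver bowl, the smaller of the two, 68 mm outside diameter at the mouth, 60 mm high, wall 4 mm (60 mm clear). It stays open. Origin: centre of its underside, z up.
- water_glass: Bystander: loose stemless drinking glass, upright, 64 mm diameter at the rim, 78 mm tall, 220 g, standing among the things. Not to be moved. Origin: centre of its underside; z is up.

How it is judged:
At the end, for the whole second after the job is handed in: Shaker and mill upright (0.12 rad) on the salver, within 62 mm of its centre; both rings flat (0.15 rad) on the tray floor, not stacked, within 65 mm (x) and 50 mm (y) of its centre; lid home on the larger bowl: 9 mm, level to 0.08 rad, origin 48-56 mm above the bowl's; all at rest (horizontal distance between each of salt_shaker, pepper_mill and salver below 0.062 m and angle between each of salt_shaker, pepper_mill's own z axis and vertical below 0.12 rad and z of salt_shaker in the frame of salver between -0.001 and 0.01 m and z of pepper_mill in the frame of salver between -0.001 and 0.01 m and x of round_ring in the frame of tray between -0.065 and 0.065 m and y of round_ring in the frame of tray between -0.05 and 0.05 m and z of round_ring in the frame of tray between 0 and 0.012 m and angle between each of round_ring, square_ring's own z axis and vertical below 0.15 rad and x of square_ring in the frame of tray between -0.065 and 0.065 m and y of square_ring in the frame of tray between -0.05 and 0.05 m and z of square_ring in the frame of tray between 0 and 0.012 m and horizontal distance between lid and sugar_bowl below 0.009 m and angle between lid's own z axis and vertical below 0.08 rad and z of lid in the frame of sugar_bowl between 0.048 and 0.056 m and linear speed of each of salt_shaker, pepper_mill, round_ring, square_ring, lid below 0.02 m/s); the robot touches nothing.
It fails at once if the water glass was knocked over or pushed more than 40 mm (angle between water_glass's own z axis and vertical above 0.5 rad or distance of water_glass from where it was at the start of the episode above 0.04 m).
It fails at once if the salt shaker or the pepper mill was tipped over (angle between any of salt_shaker, pepper_mill's own z axis and vertical above 0.8 rad).
It also fails if it takes over 120 s, if anything falls off the work surface, if the arm or the gripper's body presses on something with over 40 N, if the wrist force passes 120 N, or if a joint passes its speed limit or range.

ROBOT

A 7-joint arm with a two-finger parallel gripper is mounted at the origin on the work surface. World frame = base frame: x ahead of the robot, y to its left, z up, the work surface at z = 0. Lengths are in m, angles in rad, forces in N, time in s.
With the tool pointing down it reaches from about 0.35 to 0.9 m from the base axis. Payload 7.2 kg.
Tool frame: the origin (TCP) lies midway between the tips of the shut fingers; the grasp point (between the pads) lies manip.grip_point_offset behind it (manip.grip_point_offset is the distance from the TCP to the grasp point, in m); z points along the fingers, y is the line along which they close (so a half turn about z gives the same grasp; the last joint's range is limited). The gripper opens to 88 mm and grips with 3 to 60 N. Pads are 20 mm wide; open, the fingers measure 115 mm over their backs; the gripper's body (75 mm by 178 mm) begins 61 mm behind the grasp point.
Start: joints at [-1.2, 0.411, -0.013, 1.596, 0.006, 1.134, -0.082], TCP at [0.266, 0.566, 0.223] pointing down, gripper open.
Joint ranges: [-2.95, 2.95], [-0.29, 1.99], [-1.47, 1.44], [0.14, 2.54], [-1.03, 4.17], [0.13, 1.85], [-2.86, 2.86]. Speed limits (rad/s): [2.39, 2.39, 3.01, 3.01, 3.14, 3.14, 3.14].

INTERFACE

Orientations are given as a rotation vector (axis times angle).
In Python, from rig import manip, cams, order gives the robot as it stands. The module is installed in compiled form; this text tells all that it offers.
- The arm moves only by the tool send_rows, never from a script. Its argument "increments" is a list of rows, each an object with "dp": the shift along the world's x, y, z in cm, a list of three; "turn": the turn about the world's z in degrees; "claw": the closure, from -1 (fully open) to 1 (shut). In form: [{"dp": [tx, ty, tz], "turn": turn, "claw": claw}, ...]. A call has 1 to 12 rows; each row shifts and turns the commanded pose from where the row before left it; what a row does not reach is not made up. A row lasts 1/10 s, in which the tool goes at most 50 mm and 8.59 degrees, less where a joint would pass 70% of its speed; a pose out of reach is approached as far as the arm can. A call with a gripper value outside its range is refused whole. The fingers move at their own pace and stop on an object; the grip force is fixed at half the most. Time passes only in rows, so rows that do not move let the fingers close. It gives the time, the measured TCP pose, the force, the opening and the grip force at its end, in the units of the state.
- manip.sense(): the state, without advancing time (a new reading comes with each control period).
- cams.grab_frame(name): name is "side" or "top"; returns a dict with "image" (384x512x3 uint8, red, green, blue), "camera_matrix" (3x3 intrinsics, pixels), "rvec" (rotation vector, rad) and "tvec" (3), from world to camera coordinates, as OpenCV has them. Camera axes: x right, y down, z forward; pixel columns grow to the right and rows downward; lengths in m; the calibration is good to about 2 mm. A picture is of the moment at which its call begins. There is no depth.
- order.close_job(): hands the job in; it is judged then, once.
The state is a dict: "t": time; "q": joint angles; "qvel": joint speeds; "joint_efforts": joint torques, N m; "position": TCP position; "eef_rot": TCP orientation; "force": force on the tool from outside, world axes, zero at the start; "wrist_torque": the same for the moment, N m; "width": opening from 0.0 (shut) to 1.0 (fully open); "grip_force": force on a finger pad.
Only numpy, scipy, OpenCV 4.12 (cv2) and the standard library are available. Lean on these libraries where they do the work, as an engineer would, in place of code of your own. Each camera call takes 0.05 s, during which the arm holds its last target. There are 200 camera calls.

## Working session

There is one attempt and no reset: what is moved stays moved. The work goes in short steps, Python scripts to look and compute and a tool call to move; the robot and the scene stay as the last step left them, time stands still between calls to the robot, and variables do not carry over. Pictures are saved under pics/ and viewed, at most 14 in all, crops included, and the job is handed in when it is done.

Besides the shell and the picture viewer there is one more tool, called after "Call:" as name(argument=value, ...) on one line, values as JSON. send_rows: Moves the arm, as the interface text tells. Its arguments: {"type":"object","properties":{"increments":{"type":"array"}},"required":["increments"]}

```bash
mkdir -p pics
python3 - <<'E'
from rig import manip,cams
import cv2,numpy as np
s=manip.sense()
print(s['t'],s['position'],s['eef_rot'],s['width'],manip.grip_point_offset)
for n in('top','side'):
    f=cams.grab_frame(n)
    np.savez(f'{n}.npz',**f)
    print(n,f['camera_matrix'].round(1).tolist(),f['rvec'],f['tvec'])
    cv2.imwrite(f'pics/{n}0.png',cv2.resize(f['image'][:,:,::-1],(800,600),interpolation=cv2.INTER_CUBIC))
E
```

```text
0.0 [0.26538483 0.56530416 0.2218004 ] [-6.83678585e-01 -3.06607901e+00  2.49337107e-03] 1.0019056777193505 0.0187
top [[370.1, 0.0, 258.5], [0.0, 370.1, 185.2], [0.0, 0.0, 1.0]] [ 2.18907517 -2.20469287  0.00788575] [0.01202035 0.54711391 0.88861895]
side [[384.9, 0.0, 248.4], [0.0, 384.9, 194.1], [0.0, 0.0, 1.0]] [ 2.33740886 -0.35861617  0.13979801] [-0.51164596  0.14284134  0.89293917]
```

View pics/top0.png

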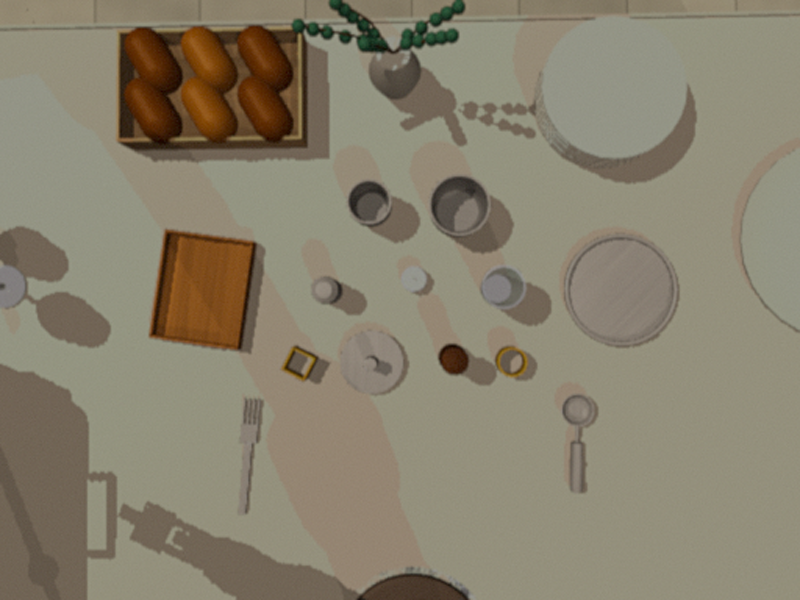

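View pics/side0.png

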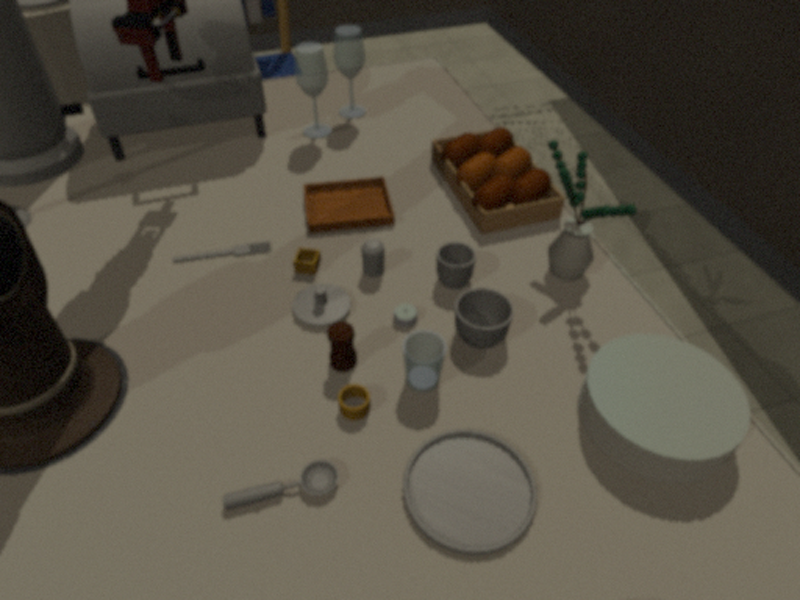

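The top view (800x600) shows, in pixels: tray (203,290), salver (621,289), square ring (300,363), round ring (512,362), shaker (326,290), mill (454,359), lid (372,362), glass (502,288), sugar bowl (460,205) and jam bowl (370,203). There is also an unlisted small white object at (415,279). I'll enlarge crops to read positions.

Run:
```python
import cv2,numpy as np
im=np.load('top.npz')['image'][:,:,::-1]
for i,(x,y) in enumerate([(90,110),(250,105)]):
    c=cv2.resize(im[y:y+150,x:x+200],(800,600),interpolation=cv2.INTER_CUBIC)
    cv2.imwrite(f'pics/crop{i}.png',cv2.convertScaleAbs(c,alpha=1.4))
```

```text
(no output)
```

View pics/crop0.png

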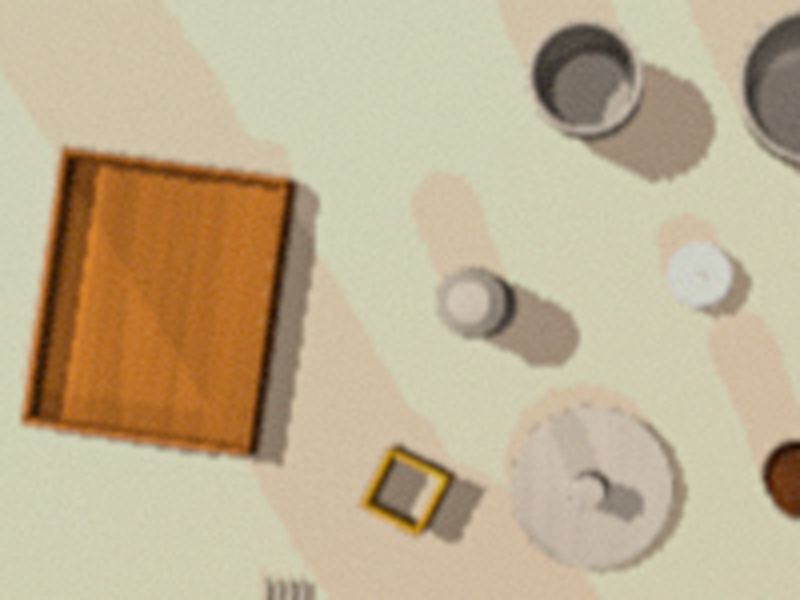

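View pics/crop1.png

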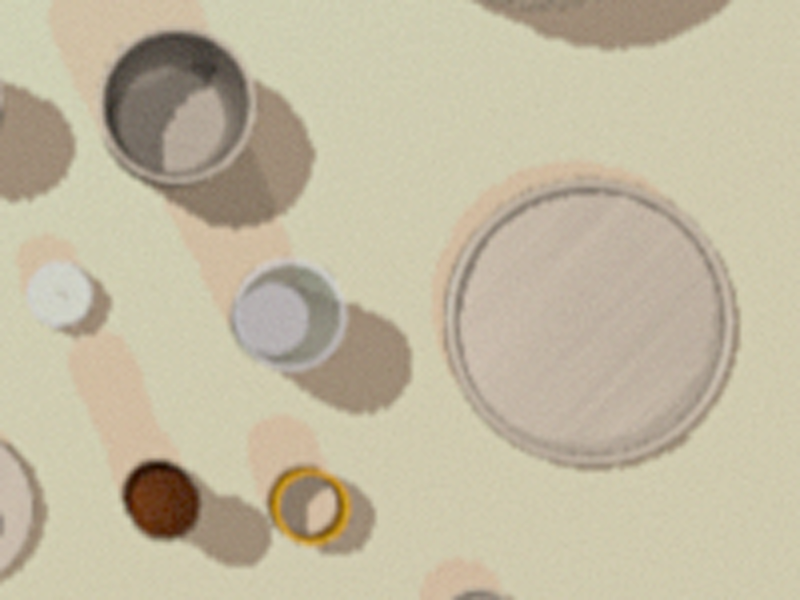

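The crops show clean rims. In crop0 the tray corners are (66,150), (293,182), (253,455) and (24,421), and the square ring top corners are (400,447), (452,474), (419,533) and (366,503). The shaker top is at (468,300), lid flange centre (593,487) and jam bowl mouth (587,80). In crop1 the sugar bowl mouth is (179,107), glass rim (289,316), salver (591,321), mill head (161,498), round ring (311,507) and the small white object (60,294).

```bash
cat > h.py <<'E'
import cv2,numpy as np
def back(cam,px,z,crop=None):
    f=np.load(f'{cam}.npz');px=np.array(px,float)
    if crop: px=(px+.5)/4-.5+np.array(crop)
    else: px=(px+.5)*.64-.5
    R=cv2.Rodrigues(f['rvec'])[0];t=f['tvec'].ravel()
    d=R.T@np.linalg.inv(f['camera_matrix'])@np.array([*px,1]);c=-R.T@t
    return (c+d*(z-c[2])/d[2])
def proj(cam,p):
    f=np.load(f'{cam}.npz')
    q=cv2.projectPoints(np.array([p],float),f['rvec'],f['tvec'],f['camera_matrix'],None)[0].ravel()
    return (q+.5)/.64-.5
E
python3 - <<'E'
from h import *
A=(90,110);B=(250,105)
P={}
for n,px,z,c in [('shaker',(470,301),.058,A),('lid',(593,487),.012,A),('knob',(594,486),.046,A),('jam',(587,80),.06,A),('sugar',(179,107),.06,B),('glass',(289,316),.078,B),('salver',(591,321),.012,B),('mill',(161,498),.075,B),('rring',(311,507),.028,B),('white',(60,294),.02,B)]:
    P[n]=back('top',px,z,c); print(n,P[n].round(4),'side px',proj('side',P[n]).round(0))
for n,pts,z in [('tray',[(66,150),(293,182),(253,455),(24,421)],.022),('sq',[(400,447),(452,474),(419,533),(366,503)],.028)]:
    w=np.array([back('top',p,z,A)[:2] for p in pts]);e=np.roll(w,-1,0)-w
    print(n,w.mean(0).round(4),np.linalg.norm(e,axis=1).round(4),np.degrees(np.arctan2(e[:,1],e[:,0])).round(1))
    print(proj('side',[*w.mean(0),z]).round(0))
from rig import manip
s=manip.sense();print(cv2.Rodrigues(np.array(s['eef_rot']))[0].round(3))
E
```

```text
shaker [0.5475 0.1248 0.058 ] side px [373. 246.]
lid [0.4364 0.0583 0.012 ] side px [322. 304.]
knob [0.4402 0.0551 0.046 ] side px [323. 290.]
jam [0.6737 0.0568 0.06  ] side px [455. 255.]
sugar [ 0.6683 -0.0759  0.06  ] side px [484. 309.]
glass [ 0.5477 -0.1345  0.078 ] side px [424. 346.]
salver [ 0.5455 -0.3243  0.012 ] side px [470. 486.]
mill [ 0.4469 -0.0626  0.075 ] side px [343. 328.]
rring [ 0.4369 -0.1535  0.028 ] side px [354. 397.]
white [ 0.5637 -0.007   0.02  ] side px [406. 311.]
tray [0.5495 0.318 ] [0.1392 0.1652 0.1399 0.1648] [-98.5 171.7  81.3  -8.6]
[348. 201.]
sq [0.4371 0.166 ] [0.0348 0.0399 0.0362 0.0387] [-117.5  150.4   60.5  -31.6]
[308. 257.]
[[-0.905  0.425 -0.001]
 [ 0.425  0.905 -0.001]
 [-0.    -0.001 -1.   ]]
```

Call:
send_rows(increments=[{"dp": [1.6,-3.6,-0.5],"turn": -4.4,"claw": -0.4},{"dp": [1.6,-3.6,-1],"turn": 0,"claw": -0.4},{"dp": [1.6,-3.6,-1],"turn": 0,"claw": -0.4},{"dp": [1.6,-3.6,-1],"turn": 0,"claw": -0.4},{"dp": [1.6,-3.6,-1],"turn": 0,"claw": -0.4},{"dp": [1.6,-3.6,-1],"turn": 0,"claw": -0.4},{"dp": [1.6,-3.6,-1],"turn": 0,"claw": -0.4},{"dp": [1.6,-3.6,-1],"turn": 0,"claw": -0.4},{"dp": [1.6,-3.6,-1],"turn": 0,"claw": -0.4},{"dp": [1.6,-3.6,-1],"turn": 0,"claw": -0.4},{"dp": [1.2,-3.9,-1],"turn": 0,"claw": -0.4},{"dp": [0,0,0],"turn": 0,"claw": -0.4}])

```text
t: 1.3
position: [0.438, 0.1609, 0.1165]
eef_rot: [-0.812, -3.034, 0.006]
force: [-0.4, 0.3, 0.3]
width: 0.699
grip_force: 0.0
```

Call:
send_rows(increments=[{"dp": [0,0.5,-2.5],"turn": 0,"claw": -0.4},{"dp": [0,0,-2.5],"turn": 0,"claw": -0.4},{"dp": [0,0,-2.5],"turn": 0,"claw": -0.4},{"dp": [0,0,-2],"turn": 0,"claw": -0.4},{"dp": [0,0,-1.5],"turn": 0,"claw": -0.4},{"dp": [0,0,0],"turn": 0,"claw": 0.3},{"dp": [0,0,0],"turn": 0,"claw": 0.6},{"dp": [0,0,0],"turn": 0,"claw": 1},{"dp": [0,0,0],"turn": 0,"claw": 1},{"dp": [0,0,0],"turn": 0,"claw": 1}])

```text
t: 2.3
position: [0.438, 0.1722, 0.0084]
eef_rot: [0.801, 3.037, 0.002]
force: [-0.6, 0.2, 4.2]
width: 0.451
grip_force: 29.8
```

Call:
send_rows(increments=[{"dp": [0,0,2],"turn": 0,"claw": 1},{"dp": [0,0,3],"turn": 0,"claw": 1},{"dp": [0,0,3],"turn": 0,"claw": 1},{"dp": [1.3,2.5,0],"turn": 7,"claw": 1},{"dp": [1.3,2.5,0],"turn": 7,"claw": 1},{"dp": [1.3,2.5,0],"turn": 7,"claw": 1},{"dp": [1.3,2.5,0],"turn": 0,"claw": 1},{"dp": [1.3,2.5,0],"turn": 0,"claw": 1},{"dp": [1.2,2.6,0],"turn": 0,"claw": 1},{"dp": [0,0,-2],"turn": 0,"claw": 1},{"dp": [0,0,0],"turn": 0,"claw": 1},{"dp": [0,0,0],"turn": 0,"claw": 1}])

```text
t: 3.5
position: [0.5141, 0.3219, 0.0675]
eef_rot: [-0.235, -3.132, 0.002]
force: [0.3, 0.3, -0.3]
width: 0.453
grip_force: 29.8
```

Call:
send_rows(increments=[{"dp": [0,0,-2],"turn": 0,"claw": 1},{"dp": [0,0,-2],"turn": 0,"claw": 1},{"dp": [0,0,-1],"turn": 0,"claw": 1},{"dp": [0,0,-0.4],"turn": 0,"claw": 1},{"dp": [0,0,0],"turn": 0,"claw": 1},{"dp": [0,0,0],"turn": 0,"claw": -0.2},{"dp": [0,0,0],"turn": 0,"claw": -0.2},{"dp": [0,0,0],"turn": 0,"claw": -0.2},{"dp": [0,0,2],"turn": 0,"claw": -0.2},{"dp": [0,0,3],"turn": 0,"claw": -0.4},{"dp": [0,0,4],"turn": 0,"claw": -0.6},{"dp": [0,0,2],"turn": 0,"claw": -0.6}])

```text
t: 4.7
position: [0.5157, 0.3235, 0.1271]
eef_rot: [0.234, 3.13, 0.004]
force: [0.2, 0.4, 1.0]
width: 0.795
grip_force: 0.0
```

Call:
send_rows(increments=[{"dp": [0.5,-3.3,0],"turn": 4,"claw": -0.6},{"dp": [0.5,-3.3,0],"turn": 4,"claw": -0.6},{"dp": [0.5,-3.3,0],"turn": 0,"claw": -0.6},{"dp": [0.5,-3.3,0],"turn": 0,"claw": -0.6},{"dp": [0.5,-3.3,0],"turn": 0,"claw": -0.6},{"dp": [0.5,-3.3,0],"turn": 0,"claw": -0.6},{"dp": [0,0,0],"turn": 0,"claw": -0.6},{"dp": [0,0,0],"turn": 0,"claw": -0.6}])

```text
t: 5.5
position: [0.5448, 0.1242, 0.124]
eef_rot: [0.018, 3.141, 0.001]
force: [-0.1, 0.9, 0.1]
width: 0.8
grip_force: 0.0
```

Run:
```python
from rig import manip,cams
import cv2,numpy as np
print(manip.sense()['position'])
a=cams.grab_frame('top')['image'][100:250,90:290];b=cams.grab_frame('side')['image'][100:250,150:350]
c=np.vstack([cv2.resize(i,(560,300),interpolation=cv2.INTER_CUBIC) for i in (a[:,:],b)])
cv2.imwrite('pics/chk1.png',cv2.convertScaleAbs(c[:,:,::-1],alpha=1.4))
```

```text
[0.5447652  0.12423919 0.12399815]
```

View pics/chk1.png

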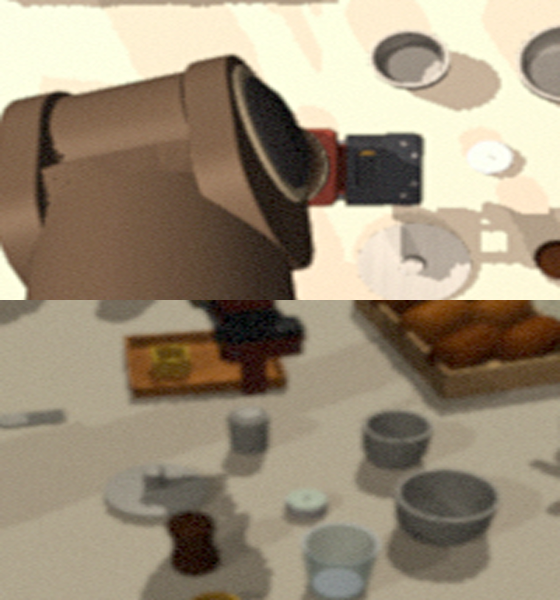

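The side view shows the square ring in the tray at (170,360), and the gripper above the shaker, which stands upright at (248,430). I'll descend onto the shaker.

Call:
send_rows(increments=[{"dp": [0.3,0,-3],"turn": 0,"claw": -0.6},{"dp": [0,0,-3],"turn": 0,"claw": -0.6},{"dp": [0,0,-2.5],"turn": 0,"claw": -0.6},{"dp": [0,0,-2],"turn": 0,"claw": -0.6},{"dp": [0,0,-0.8],"turn": 0,"claw": -0.6},{"dp": [0,0,0],"turn": 0,"claw": -0.2},{"dp": [0,0,0],"turn": 0,"claw": 0.05},{"dp": [0,0,0],"turn": 0,"claw": 0.2},{"dp": [0,0,0],"turn": 0,"claw": 1},{"dp": [0,0,0],"turn": 0,"claw": 1},{"dp": [0,0,0],"turn": 0,"claw": 1}])

```text
t: 6.7
position: [0.5483, 0.1251, 0.0116]
eef_rot: [0.015, 3.14, 0.001]
force: [-0.5, 0.9, 6.1]
width: 0.458
grip_force: 30.0
```

Call:
send_rows(increments=[{"dp": [0,0,2],"turn": 0,"claw": 1},{"dp": [0,0,3],"turn": 0,"claw": 1},{"dp": [0,0,3.5],"turn": 0,"claw": 1},{"dp": [0,0,3.5],"turn": 0,"claw": 1},{"dp": [0,-2,2],"turn": 0,"claw": 1},{"dp": [0.3,-3,1],"turn": 0,"claw": 1},{"dp": [0.3,-3.5,0],"turn": 0,"claw": 1},{"dp": [0.3,-3.5,0],"turn": 0,"claw": 1},{"dp": [0.3,-3.5,0],"turn": 0,"claw": 1},{"dp": [0.3,-3.5,0],"turn": 0,"claw": 1},{"dp": [0.3,-3.5,0],"turn": 0,"claw": 1},{"dp": [0.3,-3.5,0],"turn": 0,"claw": 1}])

```text
t: 7.9
position: [0.5682, -0.1367, 0.1607]
eef_rot: [-0.015, -3.141, -0.0]
force: [0.9, -0.8, -1.6]
width: 0.458
grip_force: 30.0
```

Call:
send_rows(increments=[{"dp": [0.3,-3.5,0],"turn": 0,"claw": 1},{"dp": [0.3,-3.5,0],"turn": 0,"claw": 1},{"dp": [0.2,-3.5,0],"turn": 0,"claw": 1},{"dp": [0,-3.5,0],"turn": 0,"claw": 1},{"dp": [0,-3,0],"turn": 0,"claw": 1},{"dp": [0,-2,0],"turn": 0,"claw": 1},{"dp": [0,0,-1],"turn": 0,"claw": 1},{"dp": [0,0,0],"turn": 0,"claw": 1},{"dp": [0,0,0],"turn": 0,"claw": 1}])

```text
t: 8.8
position: [0.5768, -0.3228, 0.1499]
eef_rot: [-0.011, -3.14, -0.003]
force: [-1.0, -0.1, -1.0]
width: 0.46
grip_force: 30.0
```

Call:
send_rows(increments=[{"dp": [0,-0.3,-3],"turn": 0,"claw": 1},{"dp": [0,0,-3],"turn": 0,"claw": 1},{"dp": [0,0,-3],"turn": 0,"claw": 1},{"dp": [0,0,-2],"turn": 0,"claw": 1},{"dp": [0,0,-1.4],"turn": 0,"claw": 1},{"dp": [0,0,-0.6],"turn": 0,"claw": 1},{"dp": [0,0,-0.3],"turn": 0,"claw": 1},{"dp": [0,0,0],"turn": 0,"claw": 1}])

```text
t: 9.6
position: [0.5771, -0.3281, 0.0183]
eef_rot: [0.014, 3.141, -0.0]
force: [-0.1, -0.5, -0.7]
width: 0.457
grip_force: 30.0
```

Call:
send_rows(increments=[{"dp": [0,0,-0.2],"turn": 0,"claw": 1},{"dp": [0,0,0],"turn": 0,"claw": 1},{"dp": [0,0,0],"turn": 0,"claw": 0},{"dp": [0,0,0],"turn": 0,"claw": -0.3},{"dp": [0,0,0],"turn": 0,"claw": -0.4},{"dp": [0,0,0],"turn": 0,"claw": -0.4},{"dp": [0,0,2],"turn": 0,"claw": -0.4},{"dp": [0,0,3],"turn": 0,"claw": -0.4},{"dp": [0,0,4],"turn": 0,"claw": -0.6},{"dp": [0,0,4],"turn": 0,"claw": -0.6}])

```text
t: 10.6
position: [0.5762, -0.328, 0.1467]
eef_rot: [-0.015, -3.141, -0.001]
force: [0.8, -0.2, -0.3]
width: 0.794
grip_force: 0.0
```

Call:
send_rows(increments=[{"dp": [-1.6,3.3,0],"turn": 0,"claw": -0.5},{"dp": [-1.6,3.3,0],"turn": 0,"claw": -0.5},{"dp": [-1.6,3.3,0],"turn": 0,"claw": -0.5},{"dp": [-1.6,3.3,0],"turn": 0,"claw": -0.5},{"dp": [-1.6,3.3,0],"turn": 0,"claw": -0.5},{"dp": [-1.6,3.3,0],"turn": 0,"claw": -0.5},{"dp": [-1.6,3.3,0],"turn": 0,"claw": -0.5},{"dp": [-1.7,3.4,0],"turn": 0,"claw": -0.5},{"dp": [0,0,0],"turn": 0,"claw": -0.5},{"dp": [0,0,0],"turn": 0,"claw": -0.5}])

```text
t: 11.6
position: [0.4478, -0.0628, 0.1461]
eef_rot: [0.012, 3.141, 0.0]
force: [0.1, -0.2, 0.1]
width: 0.751
grip_force: 0.0
```

Run:
```python
from rig import manip,cams
import cv2,numpy as np
print(manip.sense()['position'])
b=cams.grab_frame('side')['image'][120:360,150:400]
cv2.imwrite('pics/chk2.png',cv2.convertScaleAbs(cv2.resize(b,(625,600),interpolation=cv2.INTER_CUBIC)[:,:,::-1],alpha=1.4))
```

```text
[ 0.44775758 -0.0627992   0.14610116]
```

View pics/chk2.png

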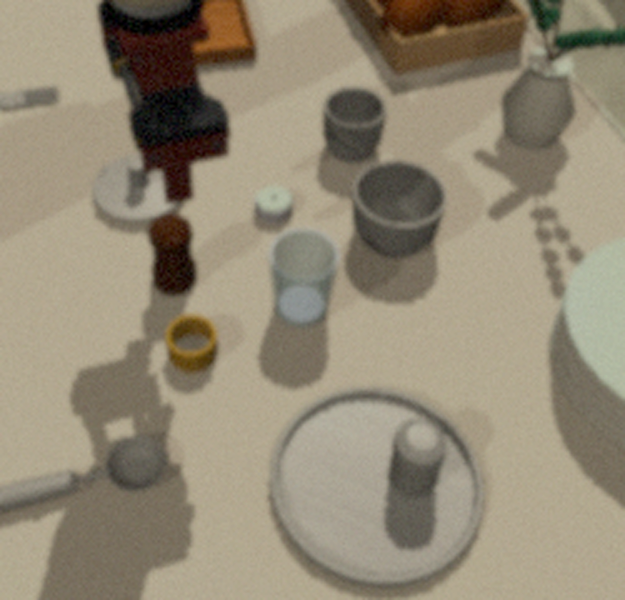

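The shaker stands upright inside the salver at (415,455), and the gripper is above the mill at (172,255). Next I descend and grip the mill's waist.

Call:
send_rows(increments=[{"dp": [0,0,-3],"turn": 0,"claw": -0.5},{"dp": [0,0,-3],"turn": 0,"claw": -0.5},{"dp": [0,0,-3],"turn": 0,"claw": -0.5},{"dp": [0,0,-2],"turn": 0,"claw": -0.5},{"dp": [0,0,-1.2],"turn": 0,"claw": -0.5},{"dp": [0,0,0],"turn": 0,"claw": -0.1},{"dp": [0,0,0],"turn": 0,"claw": 0.1},{"dp": [0,0,0],"turn": 0,"claw": 0.25},{"dp": [0,0,0],"turn": 0,"claw": 1},{"dp": [0,0,0],"turn": 0,"claw": 1},{"dp": [0,0,0],"turn": 0,"claw": 1}])

```text
t: 12.75
position: [0.4484, -0.0634, 0.0245]
eef_rot: [0.015, 3.139, -0.0]
force: [-1.0, -0.9, 6.7]
width: 0.455
grip_force: 30.0
```

Call:
send_rows(increments=[{"dp": [0,0,1.5],"turn": 0,"claw": 1},{"dp": [0,0,2.5],"turn": 0,"claw": 1},{"dp": [0,0,3],"turn": 0,"claw": 1},{"dp": [0,0,3],"turn": 0,"claw": 1},{"dp": [0,0,3],"turn": 0,"claw": 1},{"dp": [0.5,-2,0],"turn": 0,"claw": 1},{"dp": [0.7,-3,0],"turn": 0,"claw": 1},{"dp": [0.8,-3.5,0],"turn": 0,"claw": 1},{"dp": [0.9,-3.5,0],"turn": 0,"claw": 1},{"dp": [0.9,-3.5,0],"turn": 0,"claw": 1},{"dp": [0.9,-3.5,0],"turn": 0,"claw": 1},{"dp": [0.9,-3.5,0],"turn": 0,"claw": 1}])

```text
t: 13.95
position: [0.5035, -0.2892, 0.1535]
eef_rot: [-0.014, -3.141, -0.001]
force: [0.7, 0.4, -0.8]
width: 0.453
grip_force: 30.0
```

Call:
send_rows(increments=[{"dp": [0.9,-3,0],"turn": 0,"claw": 1},{"dp": [0,-1,0],"turn": 0,"claw": 1},{"dp": [0,0,-2],"turn": 0,"claw": 1},{"dp": [0,0,-2],"turn": 0,"claw": 1},{"dp": [0,0,-2],"turn": 0,"claw": 1},{"dp": [0,0,-2],"turn": 0,"claw": 1},{"dp": [0,0,0],"turn": 0,"claw": 1},{"dp": [0,0,0],"turn": 0,"claw": 1}])

```text
t: 14.75
position: [0.5123, -0.3275, 0.0738]
eef_rot: [-0.014, -3.141, -0.001]
force: [0.9, -0.4, -0.1]
width: 0.454
grip_force: 30.0
```

Run:
```python
from rig import manip,cams
import cv2,numpy as np
s=manip.sense();print(s['position'],s['width'])
b=cams.grab_frame('side')['image'][180:380,200:400]
cv2.imwrite('pics/chk3.png',cv2.convertScaleAbs(cv2.resize(b,(600,600),interpolation=cv2.INTER_CUBIC)[:,:,::-1],alpha=1.4))
```

```text
[ 0.5123496  -0.32753341  0.07378622] 0.4539040030187584
```

View pics/chk3.png

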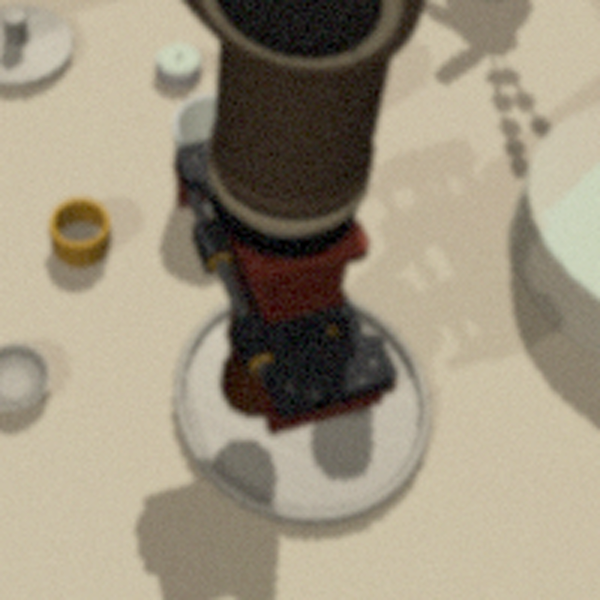

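The mill is held above the salver at (245,380), and its shadow and the shaker's are separate. I'll lower it.

Call:
send_rows(increments=[{"dp": [0,0,-2],"turn": 0,"claw": 1},{"dp": [0,0,-1.4],"turn": 0,"claw": 1},{"dp": [0,0,-0.6],"turn": 0,"claw": 1},{"dp": [0,0,-0.4],"turn": 0,"claw": 1},{"dp": [0,0,0],"turn": 0,"claw": 1},{"dp": [0,0,0],"turn": 0,"claw": 1}])

```text
t: 15.4
position: [0.5128, -0.3284, 0.0301]
eef_rot: [0.015, 3.141, -0.0]
force: [-0.3, 0.3, -0.3]
width: 0.453
grip_force: 30.0
```

Call:
send_rows(increments=[{"dp": [0,0,-0.15],"turn": 0,"claw": 1},{"dp": [0,0,0],"turn": 0,"claw": 1},{"dp": [0,0,0],"turn": 0,"claw": 0},{"dp": [0,0,0],"turn": 0,"claw": -0.3},{"dp": [0,0,0],"turn": 0,"claw": -0.5},{"dp": [0,0,0],"turn": 0,"claw": -0.5},{"dp": [0,0,2],"turn": 0,"claw": -0.5},{"dp": [0,0,3],"turn": 0,"claw": -0.5},{"dp": [0,0,4],"turn": 0,"claw": -0.5},{"dp": [0,0,4],"turn": 0,"claw": -0.5}])

```text
t: 16.4
position: [0.5121, -0.328, 0.1592]
eef_rot: [-0.015, -3.141, -0.001]
force: [1.8, -0.5, 0.2]
width: 0.749
grip_force: 0.0
```

Call:
send_rows(increments=[{"dp": [-1.5,3,0],"turn": 0,"claw": -0.5},{"dp": [-1.5,3.5,0],"turn": 0,"claw": -0.5},{"dp": [-1.5,3.5,0],"turn": 0,"claw": -0.5},{"dp": [-1.5,3.5,0],"turn": 0,"claw": -0.5},{"dp": [-1.5,3.9,0],"turn": 0,"claw": -0.5},{"dp": [0,0,-3],"turn": 0,"claw": -0.5},{"dp": [0,0,-3],"turn": 0,"claw": -0.5},{"dp": [0,0,-3],"turn": 0,"claw": -0.5},{"dp": [0,0,0],"turn": 0,"claw": -0.5}])

```text
t: 17.3
position: [0.4352, -0.1534, 0.0656]
eef_rot: [-0.014, -3.136, -0.002]
force: [-0.3, -0.5, 0.1]
width: 0.753
grip_force: 0.0
```

Call:
send_rows(increments=[{"dp": [0.1,0,-2.5],"turn": 0,"claw": -0.5},{"dp": [0,0,-2.5],"turn": 0,"claw": -0.5},{"dp": [0,0,-1],"turn": 0,"claw": -0.5},{"dp": [0,0,0],"turn": 0,"claw": -0.5},{"dp": [0,0,0],"turn": 0,"claw": -0.2},{"dp": [0,0,0],"turn": 0,"claw": 0.1},{"dp": [0,0,0],"turn": 0,"claw": 1},{"dp": [0,0,0],"turn": 0,"claw": 1},{"dp": [0,0,0],"turn": 0,"claw": 1}])

```text
t: 18.2
position: [0.4393, -0.1544, 0.0092]
eef_rot: [0.015, 3.14, -0.0]
force: [-0.7, 0.5, 8.1]
width: 0.521
grip_force: 30.0
```

Call:
send_rows(increments=[{"dp": [0,0,2],"turn": 0,"claw": 1},{"dp": [0,0,3.5],"turn": 0,"claw": 1},{"dp": [0,0,3.5],"turn": 0,"claw": 1},{"dp": [0,0,3.5],"turn": 0,"claw": 1},{"dp": [0.9,3,0],"turn": -4,"claw": 1},{"dp": [1.2,4,0],"turn": -4,"claw": 1},{"dp": [1.2,4,0],"turn": 0,"claw": 1},{"dp": [1.2,4,0],"turn": 0,"claw": 1},{"dp": [1.3,4,0],"turn": 0,"claw": 1},{"dp": [1.3,4,0],"turn": 0,"claw": 1},{"dp": [1.3,4,0],"turn": 0,"claw": 1},{"dp": [1.3,4,0],"turn": 0,"claw": 1}])

```text
t: 19.4
position: [0.5357, 0.1575, 0.1336]
eef_rot: [0.234, 3.133, 0.0]
force: [-0.4, -0.5, -0.6]
width: 0.522
grip_force: 30.0
```

Call:
send_rows(increments=[{"dp": [1.3,4,0],"turn": 0,"claw": 1},{"dp": [1.3,4,0],"turn": 0,"claw": 1},{"dp": [1.3,4,0],"turn": 0,"claw": 1},{"dp": [1,3.7,0],"turn": 0,"claw": 1},{"dp": [0,0,-2],"turn": 0,"claw": 1},{"dp": [0,0,-3],"turn": 0,"claw": 1},{"dp": [0,0,-1],"turn": 0,"claw": 1},{"dp": [0,0,0],"turn": 0,"claw": 1},{"dp": [0,0,0],"turn": 0,"claw": 1}])

```text
t: 20.3
position: [0.585, 0.3127, 0.0741]
eef_rot: [0.235, 3.132, 0.001]
force: [-0.1, -0.4, 0.0]
width: 0.521
grip_force: 30.0
```

Call:
send_rows(increments=[{"dp": [0,0,-2],"turn": 0,"claw": 1},{"dp": [0,0,-2],"turn": 0,"claw": 1},{"dp": [0,0,-1.3],"turn": 0,"claw": 1},{"dp": [0,0,-0.6],"turn": 0,"claw": 1},{"dp": [0,0,0],"turn": 0,"claw": 1},{"dp": [0,0,0],"turn": 0,"claw": -0.3},{"dp": [0,0,0],"turn": 0,"claw": -0.3},{"dp": [0,0,0],"turn": 0,"claw": -0.3},{"dp": [0,0,2],"turn": 0,"claw": -0.3},{"dp": [0,0,3],"turn": 0,"claw": -0.3},{"dp": [0,0,4],"turn": 0,"claw": -0.3},{"dp": [0,0,2],"turn": 0,"claw": -0.3}])

```text
t: 21.5
position: [0.5859, 0.3135, 0.128]
eef_rot: [0.234, 3.129, 0.004]
force: [0.6, -0.5, -0.7]
width: 0.651
grip_force: 0.0
```

Call:
send_rows(increments=[{"dp": [-1.8,-3,0],"turn": 0,"claw": -0.3},{"dp": [-1.8,-3.2,0],"turn": 0,"claw": -0.3},{"dp": [-1.8,-3.2,0],"turn": 0,"claw": -0.3},{"dp": [-1.9,-3.2,0],"turn": 0,"claw": -0.3},{"dp": [-1.9,-3.2,0],"turn": 0,"claw": -0.3},{"dp": [-1.9,-3.2,0],"turn": 0,"claw": -0.3},{"dp": [-1.9,-3.3,0],"turn": 0,"claw": -0.3},{"dp": [-1.9,-3.3,-1.5],"turn": 0,"claw": -0.3},{"dp": [0,0,-2],"turn": 0,"claw": -0.3},{"dp": [0,0,0],"turn": 0,"claw": -0.3},{"dp": [0,0,0],"turn": 0,"claw": -0.3}])

```text
t: 22.6
position: [0.436, 0.0573, 0.0897]
eef_rot: [0.233, 3.133, 0.0]
force: [0.1, -0.9, 0.8]
width: 0.65
grip_force: 0.0
```

Run:
```python
from rig import manip,cams
import cv2,numpy as np
s=manip.sense();print(s['position'],s['width'])
b=cams.grab_frame('side')['image'][90:360,150:400]
cv2.imwrite('pics/chk4.png',cv2.convertScaleAbs(cv2.resize(b,(550,594),interpolation=cv2.INTER_CUBIC)[:,:,::-1],alpha=1.4))
```

```text
[0.43600134 0.05725814 0.0896674 ] 0.6495476161344634
```

View pics/chk4.png

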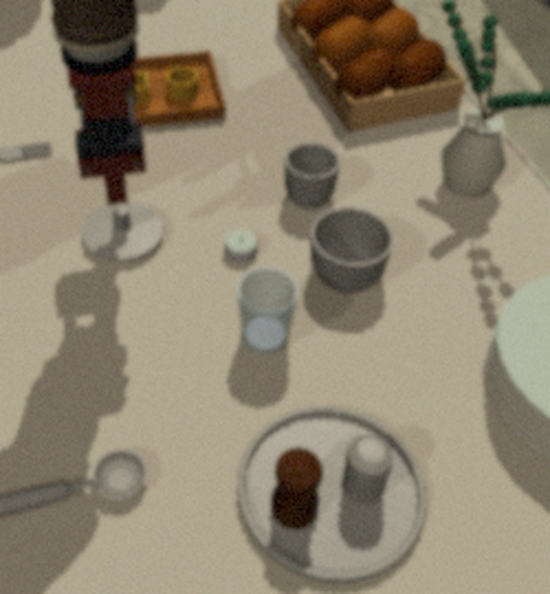

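The mill (297,485) and shaker (367,468) both stand upright in the salver, the rings sit in the tray at (140,90) and (182,83), and the gripper is over the lid's knob. I'll descend and grip the knob.

Call:
send_rows(increments=[{"dp": [0,0,-2.5],"turn": 0,"claw": -0.3},{"dp": [0,0,-2.5],"turn": 0,"claw": -0.3},{"dp": [0,0,-1.9],"turn": 0,"claw": -0.3},{"dp": [0,0,0],"turn": 0,"claw": -0.1},{"dp": [0,0,0],"turn": 0,"claw": 0.2},{"dp": [0,0,0],"turn": 0,"claw": 0.5},{"dp": [0,0,0],"turn": 0,"claw": 1},{"dp": [0,0,0],"turn": 0,"claw": 1},{"dp": [0,0,0],"turn": 0,"claw": 1},{"dp": [0,0,0],"turn": 0,"claw": 1}])

```text
t: 23.65
position: [0.4362, 0.0571, 0.0209]
eef_rot: [0.234, 3.131, 0.001]
force: [-1.7, 0.9, 7.7]
width: 0.213
grip_force: 30.0
```

Call:
send_rows(increments=[{"dp": [0,0,1.5],"turn": 0,"claw": 1},{"dp": [0,0,2.5],"turn": 0,"claw": 1},{"dp": [0,0,3.5],"turn": 0,"claw": 1},{"dp": [0,0,3.5],"turn": 0,"claw": 1},{"dp": [2.3,-1.3,1],"turn": 0,"claw": 1},{"dp": [3,-1.7,0],"turn": 0,"claw": 1},{"dp": [3,-1.7,0],"turn": 0,"claw": 1},{"dp": [3,-1.7,0],"turn": 0,"claw": 1},{"dp": [3,-1.7,0],"turn": 0,"claw": 1},{"dp": [3,-1.7,0],"turn": 0,"claw": 1},{"dp": [3,-1.7,0],"turn": 0,"claw": 1},{"dp": [2.9,-1.8,0],"turn": 0,"claw": 1}])

```text
t: 24.85
position: [0.6683, -0.0768, 0.1398]
eef_rot: [-0.233, -3.132, -0.0]
force: [0.9, 0.0, -0.7]
width: 0.216
grip_force: 30.0
```

Call:
send_rows(increments=[{"dp": [0,0,-2],"turn": 0,"claw": 1},{"dp": [0,0,-1],"turn": 0,"claw": 1},{"dp": [0,0,0],"turn": 0,"claw": 1},{"dp": [0,0,0],"turn": 0,"claw": 1}])

```text
t: 25.25
position: [0.667, -0.0756, 0.1102]
eef_rot: [-0.233, -3.132, -0.0]
force: [-0.4, 1.1, -1.3]
width: 0.215
grip_force: 30.0
```

Run:
```python
from rig import manip,cams
import cv2,numpy as np
s=manip.sense();print(s['position'],s['width'])
b=cams.grab_frame('side')['image'][110:260,220:420]
cv2.imwrite('pics/chk5.png',cv2.convertScaleAbs(cv2.resize(b,(800,600),interpolation=cv2.INTER_CUBIC)[:,:,::-1],alpha=1.4))
```

```text
[ 0.66695037 -0.07555311  0.11021622] 0.214505574162574
```

View pics/chk5.png

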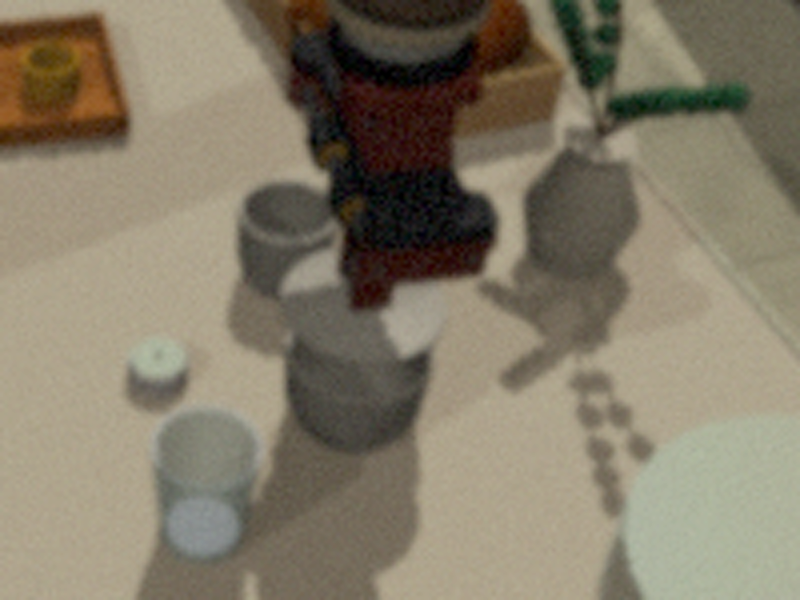

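The lid is held level above the sugar bowl, centred on it to a few pixels (lid about x=363, bowl about x=359). I'll lower it slowly.

Call:
send_rows(increments=[{"dp": [0.1,0,-1],"turn": 0,"claw": 1},{"dp": [0,0,-1],"turn": 0,"claw": 1},{"dp": [0,0,-0.6],"turn": 0,"claw": 1},{"dp": [0,0,-0.5],"turn": 0,"claw": 1},{"dp": [0,0,-0.3],"turn": 0,"claw": 1},{"dp": [0,0,-0.2],"turn": 0,"claw": 1},{"dp": [0,0,0],"turn": 0,"claw": 1},{"dp": [0,0,0],"turn": 0,"claw": 1}])

```text
t: 26.1
position: [0.6687, -0.0763, 0.0744]
eef_rot: [0.234, 3.133, 0.0]
force: [-0.2, -0.2, -0.8]
width: 0.223
grip_force: 30.0
```

Call:
send_rows(increments=[{"dp": [0,0,-0.15],"turn": 0,"claw": 1},{"dp": [0,0,0],"turn": 0,"claw": 1},{"dp": [0,0,0],"turn": 0,"claw": 0.4},{"dp": [0,0,0],"turn": 0,"claw": 0},{"dp": [0,0,0],"turn": 0,"claw": -0.2},{"dp": [0,0,0],"turn": 0,"claw": -0.2},{"dp": [0,0,2],"turn": 0,"claw": -0.2},{"dp": [0,0,3],"turn": 0,"claw": -0.2},{"dp": [0,0,4],"turn": 0,"claw": -0.2},{"dp": [0,0,4],"turn": 0,"claw": -0.2},{"dp": [-3,3,2],"turn": 0,"claw": -0.2},{"dp": [-4,3,0],"turn": 0,"claw": -0.2}])

```text
t: 27.3
position: [0.6005, -0.0164, 0.2258]
eef_rot: [0.237, 3.126, 0.001]
force: [-0.1, 1.5, 0.5]
width: 0.605
grip_force: 0.0
```

Call:
send_rows(increments=[{"dp": [-3,4,0],"turn": 0,"claw": -0.2},{"dp": [-3,4,0],"turn": 0,"claw": -0.2},{"dp": [-3,4,0],"turn": 0,"claw": -0.2},{"dp": [-3,4,0],"turn": 0,"claw": -0.2},{"dp": [-3,4,0],"turn": 0,"claw": -0.2},{"dp": [-3,4,0],"turn": 0,"claw": -0.2},{"dp": [-3,4,0],"turn": 0,"claw": -0.2},{"dp": [0,0,0],"turn": 0,"claw": -0.2},{"dp": [0,0,0],"turn": 0,"claw": -0.2}])

```text
t: 28.2
position: [0.3881, 0.2644, 0.2228]
eef_rot: [0.229, 3.133, 0.0]
force: [0.8, -0.9, -0.4]
width: 0.599
grip_force: 0.0
```

Run:
```python
from rig import manip,cams
import cv2,numpy as np
s=manip.sense();print(s['position'],s['t'],s['force'])
for n,k in(('side',(90,360,150,400)),('top',(100,250,240,440))):
    f=cams.grab_frame(n); np.savez(f'{n}.npz',**f)
    b=f['image'][k[0]:k[1],k[2]:k[3]];z=(550,594) if n=='side' else (800,600)
    cv2.imwrite(f'pics/end_{n}.png',cv2.convertScaleAbs(cv2.resize(b,z,interpolation=cv2.INTER_CUBIC)[:,:,::-1],alpha=1.4))
```

```text
[0.38807846 0.26443401 0.22282432] 28.2 [ 0.83218365 -0.87033146 -0.41310677]
```

View pics/end_side.png

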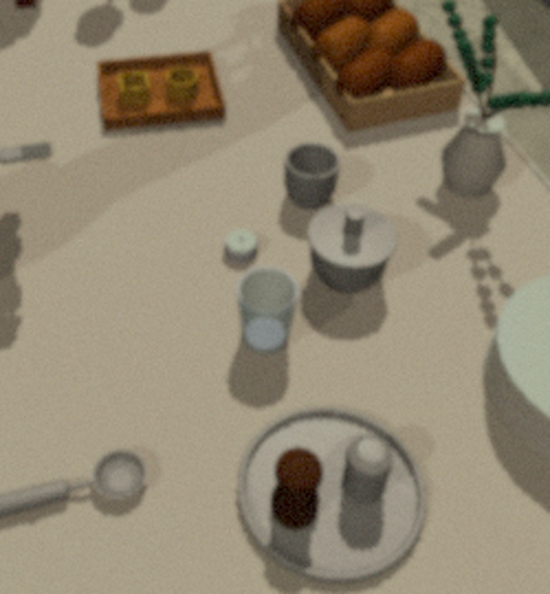

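View pics/end_top.png

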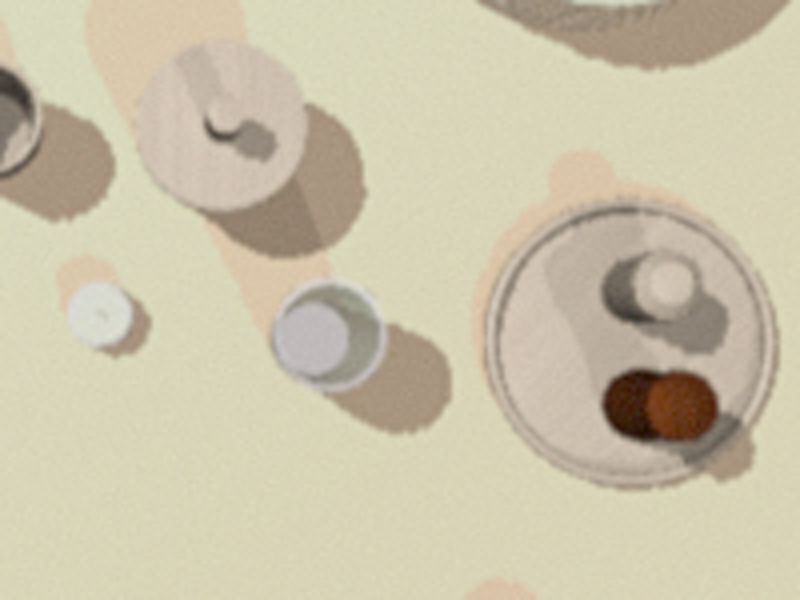

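Everything is placed:
- **Lid:** its flange at (222,125) is level and within about 2 mm of where the bowl's mouth was.
- **Glass:** at (329,335), unmoved.
- **Shaker and mill:** both stand upright in the salver.
- **Rings:** both are flat in the tray.

The gripper is clear, so I'm handing in.

```bash
python3 -c "
from rig import order
print(order.close_job())"
```

```text
the job is handed in; nothing more can be done
None
```

I handed the job in at about 28 s of the 120 s allowed. In the final images the shaker and mill stand upright on the salver, both rings are flat side by side in the tray, the lid is seated on the sugar bowl and the glass is unmoved; the hand-in gave no verdict.

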